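# Build up the bench cooling station

### The job

Build up the cooling station for the samples: press the bare-metal cold block down onto the two studs of the white dock until it snaps fully home with no gap left, then press the blue cradle fully home onto the studs of the cold block in the same way. Last, set the rack of tubes down upright between the cradle's end walls. Set the parts down without dropping them or tipping the tubes, and leave the other things on the bench where they are.

Things in the scene. Friction and masses are not known exactly. Their poses are not given: they have to be found in the camera images.
- thermal_dock: White low dock, 104 x 176 x 30 mm (x, y, z), fixed to the bench, aluminium top plate, dark switch panel on its -y end. Origin: centre of its underside; y along its length. Two steel studs stand on the plate at y = +40 and -40 mm: 24 mm across, 17 mm high, tapering above 12 mm to 17 mm across at the top. Spring-loaded brass balls stand out from both x sides of each stud.
- dock_seat (a point): Centre of the dock's top plate, 30 mm above the bench; axes as the dock's. A block fully home has its origin here and its y along this y, either way round. Under its own weight it stays about 11 mm above its seat, held up by the balls; a straight downward push of about 14 to 20 N makes it snap past them; it then sits flush and is held down.
- cold_block: Loose bare-metal grey block, 60 x 128 x 36 mm (x, y, z) plus two steel studs on top like the dock's, about 0.32 kg. Origin: centre of its flat underside; y along its length. The middle 50 mm of its length is a waist 54 mm wide in x, for the fingers. Its underside has two square sockets, 25 mm wide, 20 mm deep, at y = +40 and -40 mm, for the dock's studs. Same either way round.
- block_seat (a point): Centre of the cold block's top face, 36 mm above its origin, between its studs; axes as the block's. A cradle fully home has its origin here and its y axis along this y axis, either way round; it resists and snaps down just as the cold block does on the dock.
- rack_cradle: Loose blue plastic cradle, about 0.18 kg: a body 60 x 128 x 30 mm (x, y, z) with the same waist (middle 50 mm, 54 mm wide) and the same two sockets below as the cold block, and U-shaped walls round both ends that rise 11 mm above its flat top. Origin: centre of its underside; y along its length. Same either way round.
- cradle_floor (a point): Centre of the cradle's flat top, 30 mm above its origin; axes as the cradle's. The end walls leave a place of 52 x 120 mm (x, y) for the rack; between them the long sides are open over the middle 56 mm, so that fingers pass.
- sample_rack: Loose yellow two-deck rack, 46 x 112 x 32 mm (x, y, z), about 0.12 kg with five small capped tubes fixed in it that stand up to 42 mm above its underside. Origin: centre of its underside; y runs along its length. Grip it across its 46 mm width by the top deck (30 to 32 mm high); its sides are open below that. It may go into the cradle either way round.
- petri_dish: Loose petri dish, 60 mm across and 14 mm high, a bystander. Origin: centre of its underside.
- red_marker: Loose white marker pen with a red cap, 13 x 120 x 14 mm, lying down, a bystander. Origin: under its middle.
- wash_jar: Loose white jar with a red lid, 44 mm across and 48 mm high, a bystander behind the dock. Origin: centre of its underside.
Not all that is in view belongs to the job. There is more than one size of the cold_block; the one meant has the size given above.

How it is judged:
On the way, in this order (a step that is already met when the one before it is completed fails the run):
1. the cold block is pressed fully home on the dock's studs (z of cold_block in the frame of dock_seat between -0.003 and 0.0025 m and horizontal distance between cold_block and dock_seat below 0.004 m and angle between the y axis of cold_block and the y axis of dock_seat, either way round below 0.06 rad and angle between the z axis of cold_block and the z axis of dock_seat, either way round below 0.035 rad), for 0.2 s.
2. the cradle is pressed fully home on the cold block's studs, the block still home on the dock (all of step 1 and z of rack_cradle in the frame of block_seat between -0.003 and 0.0025 m and horizontal distance between rack_cradle and block_seat below 0.004 m and angle between the y axis of rack_cradle and the y axis of block_seat, either way round below 0.06 rad and angle between the z axis of rack_cradle and the z axis of block_seat, either way round below 0.035 rad), for 0.2 s.
At the end, for the whole second after the job is handed in: Block flush on the dock, cradle flush on the block (gap < 2.5 mm, centred within 4 mm, in line within 0.06 rad, level within 0.035 rad); rack on the cradle's floor (< 4 mm above it, centred within 7 mm, in line within 0.12 rad, tilt < 0.07 rad); all at rest (all of step 2 and z of sample_rack in the frame of cradle_floor between -0.003 and 0.004 m and horizontal distance between sample_rack and cradle_floor below 0.007 m and angle between the y axis of sample_rack and the y axis of cradle_floor, either way round below 0.12 rad and angle between sample_rack's own z axis and vertical below 0.07 rad and linear speed of each of cold_block, rack_cradle, sample_rack below 0.02 m/s); the robot touches nothing.
It fails at once if a part is dropped (falls faster than 0.4 m/s, out of the fingers, above its seat) ((linear speed of cold_block above 0.4 m/s and contact force between cold_block and the fingers below 0.05 N and z of cold_block in the frame of dock_seat above 0.006 m) or (linear speed of rack_cradle above 0.4 m/s and contact force between rack_cradle and the fingers below 0.05 N and z of rack_cradle in the frame of block_seat above 0.006 m) or (linear speed of sample_rack above 0.4 m/s and contact force between sample_rack and the fingers below 0.05 N and z of sample_rack in the frame of cradle_floor above 0.004 m)).
It fails at once if the tubes are tipped (the rack leans more than 0.7 rad) (angle between sample_rack's own z axis and vertical above 0.7 rad).
It fails at once if a bystander is pushed more than 30 mm from its place (distance of any of petri_dish, red_marker, wash_jar from where it was at the start of the episode above 0.03 m).
It also fails if it takes over 64 s, if anything falls off the work surface, if the arm or the gripper's body presses on something with over 40 N, if the wrist force passes 120 N, or if a joint passes its speed limit or range.

### The arm

A 6-joint arm with a two-finger parallel gripper is mounted at the origin on a cart in front of the work surface, level with it; the furniture and walls round the work are solid. World frame = base frame: x ahead of the robot, y to its left, z up, the work surface at z = 0. Lengths are in m, angles in rad, forces in N, time in s.
With the tool pointing down it reaches from about 0.25 to 0.725 m from the base axis. Payload 4 kg.
Tool frame: the origin (TCP) lies on the centre line of the jaws, within the pads' length; the fingertips stand ahead of it and the grasp point (between the pads) lies 11 mm behind it (bot.tip_extent is the z of the fingertips in the tool frame, in m); z points along the fingers, y is the direction in which the jaws open and shut (so a half turn about z gives the same grasp; the last joint's range is limited). The gripper opens to 85 mm and grips with 20 to 120 N. Pads are 22 mm wide; open, the fingers measure 114 mm over their backs; the gripper's body (76 mm by 85 mm) begins 54 mm behind the grasp point. The pads swing forward as they close: fully open they stand 13 mm farther back than shut.
Start: joints at [-1.189, 0.241, 0.005, 1.335, 0, 1.571], TCP at [0.186, -0.464, 0.239] pointing down, gripper open.
Joint ranges: [-2.72, 2.72], [-1.05, 1.87], [-1.09, 1.28], [-1.99, 2.15], [-1.42, 1.44], [-3.14, 3.14]. Speed limits (rad/s): [2.79, 2.79, 3.14, 3.14, 3.14, 3.14].

### API

Orientations are given as a unit quaternion [x, y, z, w].
In Python, from workcell import bot gives the robot as it stands.
- The arm moves only by the shell command python3 -m jog 'ROWS'. ROWS is JSON, a list that holds one entry, the list of rows, each a list of 7 numbers: the shift along the world's x, y, z in m, then the turn, a rotation vector about the world's x, y, z in degrees, then the closure in counts, from 0 (fully open) to 255 (shut). In form: [[[tx, ty, tz, ax, ay, az, fingers], ...]]. A call has 1 to 10 rows; each row is the pose to reach, as a shift and turn from the pose commanded when the call began; what a row does not reach only later rows make up. A row lasts 1/12 s, in which the tool goes at most 41.7 mm and 7.16 degrees, less where a joint would pass 70% of its speed; a pose out of reach is approached as far as the arm can. A call with a gripper value outside its range is refused whole. The fingers move at their own pace and stop on an object; the grip force is fixed at half the most. Time passes only in rows, so rows that repeat a pose let the fingers close. It gives the time, the measured TCP pose, the force and the opening at its end, in the units of the state.
- bot.get_obs(): the state, without advancing time (a new reading comes with each control period).
- bot.camera(name): name is "scene" or "side" or "wrist"; returns the picture (400x640x3 uint8, blue, green, red); there is no depth.
- bot.camera_model(name): a dict with "K" (3x3 intrinsics, pixels), "k1" (the pictures are not rectified: a ray, as slopes to the right and down, at radius r is drawn at 1 + k1 r^2 times it, then the intrinsics apply), "T" (4x4, takes a point from camera to world coordinates). Camera axes: x right, y down, z forward; pixel columns grow to the right and rows downward; lengths in m; the calibration is good to about 2 mm. A picture is of the moment at which its call begins: read the wrist's pose just before it. camera_model takes no time and is no camera call; for the wrist camera it gives the pose at the moment of the call.
- bot.job_done(): hands the job in, once; it reports no verdict.
The state is a dict: "clock": time; "joint_pos": joint angles; "joint_vel": joint speeds; "tau": joint torques, N m; "eef_pos": TCP position; "tool_rot": TCP orientation; "ft_force": force on the tool from outside, world axes, zero at the start; "ft_torque": the same for the moment, N m; "grip_width": finger opening in m.
Only numpy, scipy, OpenCV 4.12 (cv2) and the standard library are available. Lean on these libraries where they do the work, as an engineer would, in place of code of your own. Each camera call takes 0.05 s, during which the arm holds its last target. There are 200 camera calls.

## Working session

There is one attempt and no reset: what is moved stays moved. The work goes in short steps, Python scripts to look and compute and a shell command to move; the robot and the scene stay as the last step left them, time stands still between calls to the robot, and variables do not carry over. Pictures are saved under pics/ and viewed, about 8 in all and at most 12, crops included, and the job is handed in when it is done.

```bash
mkdir -p pics; ls; python3 - <<'E'
from workcell import bot
import cv2,numpy as np
o=bot.get_obs(); print({k:np.round(v,3).tolist() for k,v in o.items()}, bot.tip_extent)
for n in("scene","side","wrist"):
    im=bot.camera(n); cv2.imwrite(f"pics/{n}0.png",im)
    m=bot.camera_model(n); print(n,np.round(m["K"],1).tolist(),m["k1"],np.round(m["T"],3).tolist())
E
```

```text
pics
{'clock': 0.0, 'joint_pos': [-1.189, 0.241, 0.004, 1.335, -0.0, 1.571], 'joint_vel': [0.0, -0.001, 0.0, 0.0, 0.001, -0.002], 'tau': [-0.0, -37.231, 25.241, 0.017, 0.0, 0.0], 'eef_pos': [0.186, -0.463, 0.238], 'tool_rot': [0.982, 0.19, -0.0, -0.001], 'ft_force': [-0.283, 0.444, 0.844], 'ft_torque': [-0.015, -0.006, -0.037], 'grip_width': 0.086} 0.008
scene [[420.8, 0.0, 320.2], [0.0, 420.8, 197.3], [0.0, 0.0, 1.0]] -0.02537316532117302 [[0.54, -0.545, 0.641, -0.434], [-0.841, -0.345, 0.416, -0.661], [-0.005, -0.764, -0.645, 1.03], [0.0, 0.0, 0.0, 1.0]]
side [[514.8, 0.0, 317.6], [0.0, 514.8, 197.8], [0.0, 0.0, 1.0]] -0.0827222665951808 [[-0.982, -0.083, 0.17, 0.264], [-0.188, 0.525, -0.83, 1.452], [-0.021, -0.847, -0.531, 1.015], [0.0, 0.0, 0.0, 1.0]]
wrist [[310.8, 0.0, 316.3], [0.0, 310.8, 198.3], [0.0, 0.0, 1.0]] -0.06194850373209738 [[0.372, -0.892, -0.258, 0.252], [-0.928, -0.358, -0.103, -0.438], [-0.001, 0.278, -0.961, 0.374], [0.0, 0.0, 0.0, 1.0]]
```

View pics/scene0.png

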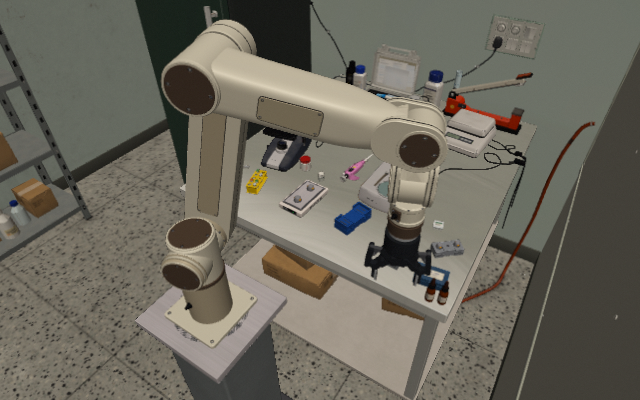

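View pics/side0.png

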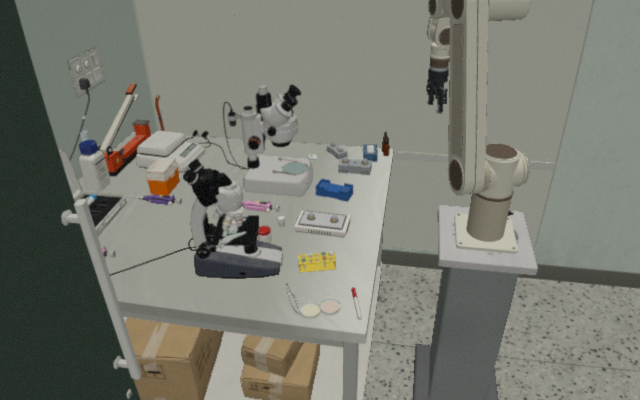

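Side view: dock at (323,222), cradle (335,189), rack (317,262). There are two grey candidates for the cold block, (354,166) and (337,150), plus a blue box at (370,152). I'll look at a close crop and the rough positions.

```bash
cat > h.py <<'E'
import cv2,numpy as np
from workcell import bot
def ray(m,uv):
    K,k=m["K"],m["k1"]; K=np.array(K)
    d=cv2.undistortPoints(np.array(uv,float).reshape(-1,1,2),K,np.array([k,0,0,0,0.]))[:,0]
    T=np.array(m["T"]); d=np.c_[d,np.ones(len(d))]@T[:3,:3].T
    return T[:3,3],d
def onplane(m,uv,z):
    c,d=ray(m,uv); return (c+d*((z-c[2])/d[:,2])[:,None])[:,:2]
def proj(m,P):
    T=np.linalg.inv(np.array(m["T"])); P=np.array(P,float).reshape(-1,3)@T[:3,:3].T+T[:3,3]
    return cv2.projectPoints(P,np.zeros(3),np.zeros(3),np.array(m["K"]),np.array([m["k1"],0,0,0,0.]))[0][:,0]
E
python3 - <<'E'
from h import *
m=bot.camera_model("side")
for n,uv,z in [("bigblk",(354,166),.036),("smallblk",(337,150),.036),("cradle",(335,189),.03),("dock",(323,220),.03),("rack",(317,262),.03),("jar",(264,231),.048),("bluebox",(370,152),.02)]:
    print(n,onplane(m,[uv],z).round(3))
a=cv2.imread("pics/side0.png")[125:285,240:400]; a=cv2.resize(a,None,fx=3.5,fy=3.5,interpolation=cv2.INTER_CUBIC)
cv2.imwrite("pics/c1.png",a)
E
```

```text
bigblk [[ 0.48  -0.332]]
smallblk [[ 0.568 -0.46 ]]
cradle [[ 0.528 -0.156]]
dock [[0.535 0.049]]
rack [[0.513 0.271]]
jar [[0.707 0.166]]
bluebox [[ 0.433 -0.494]]
```

View pics/c1.png

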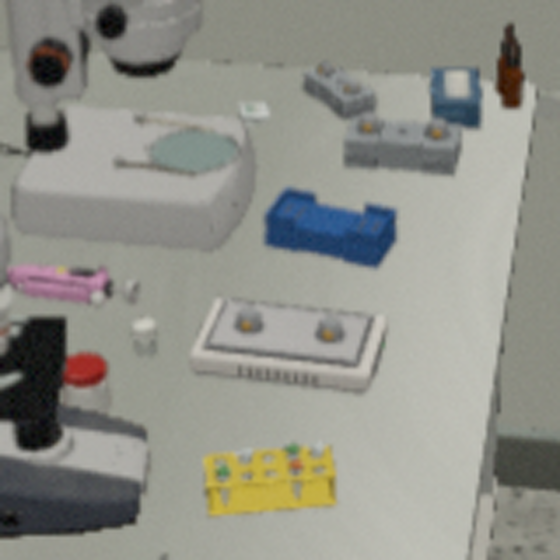

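View pics/wrist0.png

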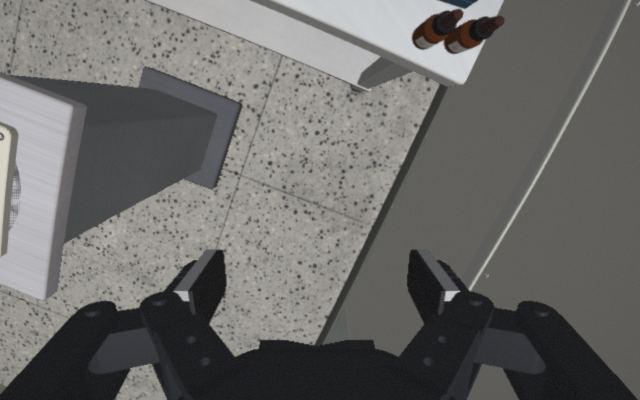

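Grey candidates: the near block at crop (403,145), which is long with a waist, and the short one at crop (340,90). The dock's own studs are a third pair. The near block looks about 128 mm long, so I'll check it from above with the wrist camera.

```bash
python3 -m jog '[[[0.02,0.01,0.02,0,0,-7,0],[0.05,0.03,0.04,0,0,-14,0],[0.09,0.05,0.05,0,0,-21,0],[0.13,0.08,0.05,0,0,-22,0],[0.16,0.10,0.05,0,0,-22,0],[0.2,0.12,0.05,0,0,-22,0],[0.22,0.135,0.05,0,0,-22,0],[0.22,0.135,0.05,0,0,-22,0],[0.22,0.135,0.05,0,0,-22,0],[0.22,0.135,0.05,0,0,-22,0]]]'
python3 - <<'E'
from h import *
import pickle
m=bot.camera_model("wrist");im=bot.camera("wrist");cv2.imwrite("pics/w1.png",im);pickle.dump(m,open("w1.pkl","wb"))
print(np.round(m["T"],3).tolist())
E
```

```text
clock: 0.98
eef_pos: [0.4061, -0.3287, 0.2888]
tool_rot: [1.0, -0.001, -0.001, -0.0]
ft_force: [-0.7, -0.3, 0.2]
grip_width: 0.0851
[[-0.002, -0.96, -0.279, 0.477], [-1.0, 0.002, 0.0, -0.329], [0.0, 0.279, -0.96, 0.424], [0.0, 0.0, 0.0, 1.0]]
```

View pics/w1.png

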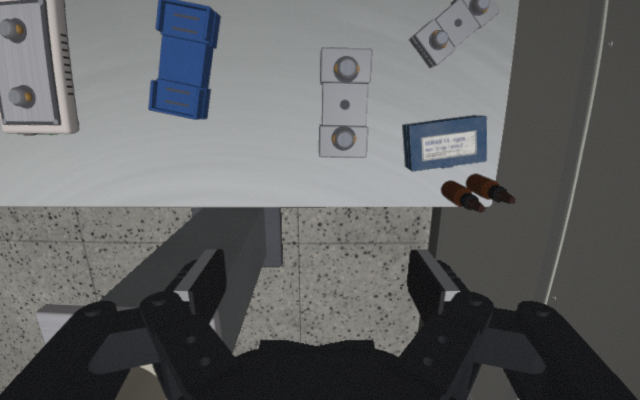

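Wrist view: candidate block at (345,103), small block at (455,30), cradle at (185,60), dock at (30,65). I'll measure the block's outline.

```bash
python3 - <<'E'
from h import *
import pickle
m=pickle.load(open("w1.pkl","rb"));im=cv2.imread("pics/w1.png")
print("px blk,table,side:",im[75,328],im[100,335],im[100,300],im[157,340])
pts=[(321,48),(371,49),(367,157),(319,156)]
P=onplane(m,pts,.036);print(P.round(4),P.mean(0).round(4))
S=onplane(m,[(346,67),(343,139)],.053);print("studs",S.round(4),np.linalg.norm(S[0]-S[1]),S.mean(0), np.degrees(np.arctan2(*(S[0]-S[1])[::-1])))
S=onplane(m,[(439,40),(480,4)],.053);print("small studs",np.linalg.norm(S[0]-S[1]))
hsv=cv2.cvtColor(im,cv2.COLOR_BGR2HSV)
b=cv2.inRange(hsv,(105,120,60),(125,255,255));b[:,300:]=0
c=max(cv2.findContours(b,0,2)[0],key=cv2.contourArea);print("cradle",cv2.minAreaRect(c),cv2.boxPoints(cv2.minAreaRect(c)).tolist())
a=cv2.resize(im[20:180,260:440],None,fx=4,fy=4,interpolation=cv2.INTER_CUBIC)
b=cv2.resize(im[0:140,0:260],None,fx=3,fy=3,interpolation=cv2.INTER_CUBIC)
cv2.imwrite("pics/c2.png",a[:600]);cv2.imwrite("pics/c3.png",b)
E
```

```text
px blk,table,side: [150 146 145] [155 151 149] [160 160 157] [138 135 133]
[[ 0.5453 -0.3348]
 [ 0.5444 -0.3926]
 [ 0.4185 -0.3927]
 [ 0.4197 -0.3325]] [ 0.482  -0.3631]
studs [[ 0.5224 -0.3625]
 [ 0.4424 -0.3606]] 0.08003522478684524 [ 0.48238987 -0.36157549] -1.3289128383077473
small studs 0.05771068803192015
cradle ((182.3019561767578, 58.710147857666016), (61.96902084350586, 115.02618408203125), 7.512144565582275) [[144.06431579589844, 111.6788101196289], [159.10243225097656, -2.3601198196411133], [220.5395965576172, 5.741485595703125], [205.50148010253906, 119.7804183959961]]
```

View pics/c2.png

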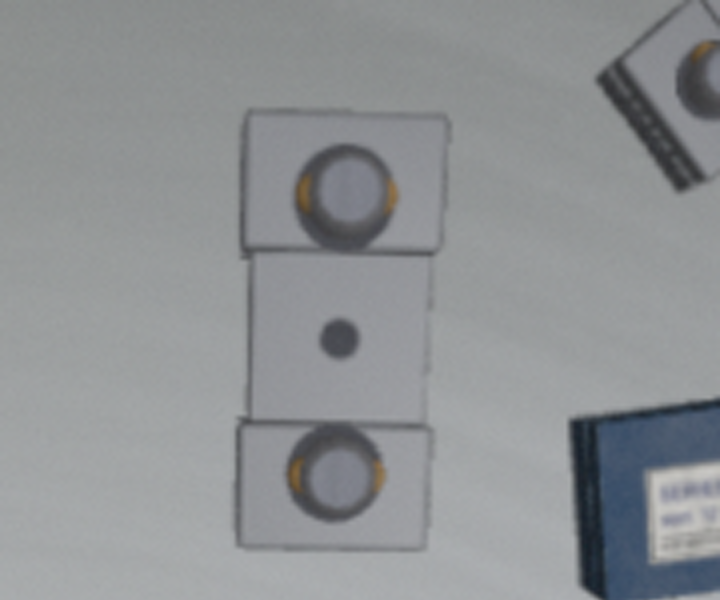

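```bash
python3 - <<'E'
from h import *
import pickle
m=pickle.load(open("w1.pkl","rb"))
def r(P):
    P=np.array(P);d=P[0]-P[1];print(P.round(4).tolist(),P.mean(0).round(4),np.degrees(np.arctan2(d[1],d[0])).round(2))
r(onplane(m,[(347,67),(344.75,139)],.053))
r(onplane(m,[(321.75,47.5),(319.25,156.5)],.036))
r(onplane(m,[(372.5,49),(366.75,157.25)],.036))
r(onplane(m,[(347,47.9),(343,157)],.036))
print(onplane(m,[(344.75,104.5)],.036))
E
```

```text
[[0.5224, -0.3636], [0.4424, -0.3627]] [ 0.4824 -0.3632] -0.65
[[0.5458, -0.3356], [0.4191, -0.3328]] [ 0.4825 -0.3342] -1.28
[[0.5444, -0.3944], [0.4182, -0.3924]] [ 0.4813 -0.3934] -0.9
[[0.5454, -0.3648], [0.4185, -0.3625]] [ 0.4819 -0.3637] -1.01
[[ 0.48191153 -0.3633922 ]]
```

View pics/c3.png

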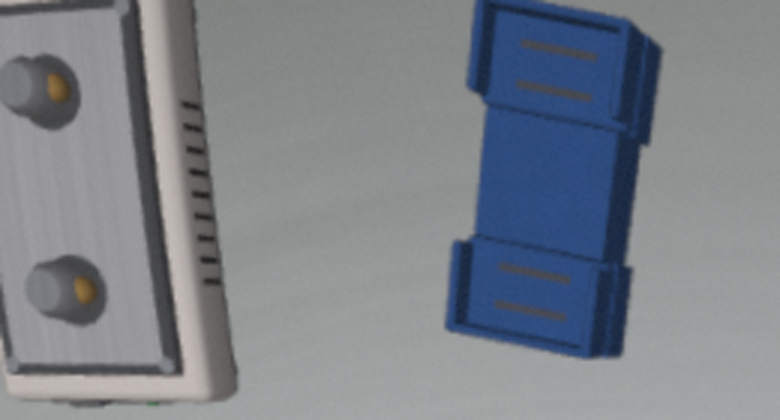

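The block checks out: studs 80 mm apart, length 127 mm, width 59 mm. Its centre is (0.482, -0.363) and its yaw is -1°. Now I'll grasp it.

```bash
python3 -m jog '[[[0.03,-0.015,0,0,0,-1,0],[0.06,-0.03,-0.02,0,0,-1,0],[0.076,-0.0345,-0.05,0,0,-1,0],[0.076,-0.0345,-0.09,0,0,-1,0],[0.076,-0.0345,-0.13,0,0,-1,0],[0.076,-0.0345,-0.17,0,0,-1,0],[0.076,-0.0345,-0.2,0,0,-1,0],[0.076,-0.0345,-0.2,0,0,-1,0],[0.076,-0.0345,-0.2,0,0,-1,0]]]'; python3 - <<'E'
from h import *
cv2.imwrite("pics/w2.png",bot.camera("wrist"))
E
```

```text
clock: 1.78
eef_pos: [0.4798, -0.3638, 0.0879]
tool_rot: [1.0, -0.011, -0.002, -0.001]
ft_force: [0.7, -0.1, 1.6]
grip_width: 0.0853
```

View pics/w2.png

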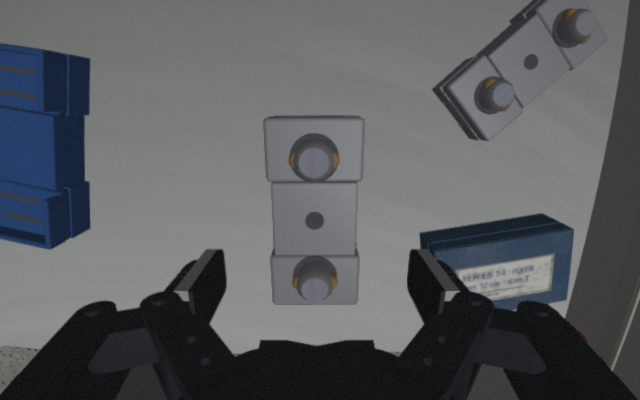

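The block is centred between the fingers, with column 314 on the jaw centre line. I'll go down and close.

```bash
python3 -m jog '[[[0.001,0,-0.03,0,0,0,0],[0.001,0,-0.055,0,0,0,0],[0.001,0,-0.07,0,0,0,0],[0.001,0,-0.074,0,0,0,0],[0.001,0,-0.074,0,0,0,255],[0.001,0,-0.074,0,0,0,255],[0.001,0,-0.074,0,0,0,255],[0.001,0,-0.074,0,0,0,255],[0.001,0,-0.074,0,0,0,255],[0.001,0,-0.074,0,0,0,255]]]'; python3 -m jog '[[[0,0,0,0,0,0,255],[0,0,0,0,0,0,255],[0,0,0.005,0,0,0,255],[0,0,0.02,0,0,0,255],[0,0,0.05,0,0,0,255],[0,0,0.09,0,0,0,255],[0,0,0.13,0,0,0,255],[0,0.01,0.16,0,0,0,255],[0,0.01,0.16,0,0,0,255],[0,0.01,0.16,0,0,0,255]]]'
```

```text
clock: 2.67
eef_pos: [0.4852, -0.3647, 0.0185]
tool_rot: [1.0, -0.01, 0.002, 0.001]
ft_force: [0.0, 0.2, 4.9]
grip_width: 0.053
clock: 3.5
eef_pos: [0.4845, -0.3542, 0.1785]
tool_rot: [1.0, -0.01, 0.002, 0.002]
ft_force: [0.6, -0.1, -4.0]
grip_width: 0.053
```

Gripped at 53 mm and lifted, with a wrist load of 4 N that fits the block. Next I'll move beside the dock so it shows to the left of the held block.

```bash
python3 -m jog '[[[0,0.03,0.03,0,0,0,255],[-0.005,0.06,0.06,0,0,0,255],[-0.01,0.095,0.08,0,0,0,255],[-0.015,0.13,0.08,0,0,0,255],[-0.015,0.165,0.08,0,0,0,255],[-0.015,0.2,0.08,0,0,0,255],[-0.015,0.225,0.08,0,0,0,255],[-0.015,0.234,0.08,0,0,0,255],[-0.015,0.234,0.08,0,0,0,255],[-0.015,0.234,0.08,0,0,0,255]]]'; python3 - <<'E'
from h import *
import pickle
m=pickle.load(open("w1.pkl","rb"));S=onplane(m,[(6,27.7),(15,96.7)],.047);d=S[0]-S[1];print("w1 dock studs",S.round(4),S.mean(0),np.linalg.norm(d),np.degrees(np.arctan2(d[1],d[0])))
m=bot.camera_model("wrist");im=bot.camera("wrist");pickle.dump(m,open("w3.pkl","wb"));cv2.imwrite("pics/w3.png",im)
E
```

```text
clock: 4.33
eef_pos: [0.4677, -0.1196, 0.2541]
tool_rot: [1.0, -0.009, -0.001, 0.0]
ft_force: [-0.2, -0.7, -2.6]
grip_width: 0.0529
w1 dock studs [[0.58   0.0399]
 [0.4996 0.0439]] [0.53975718 0.04189474] 0.08049264230374875 -2.835729189393771
```

View pics/w3.png

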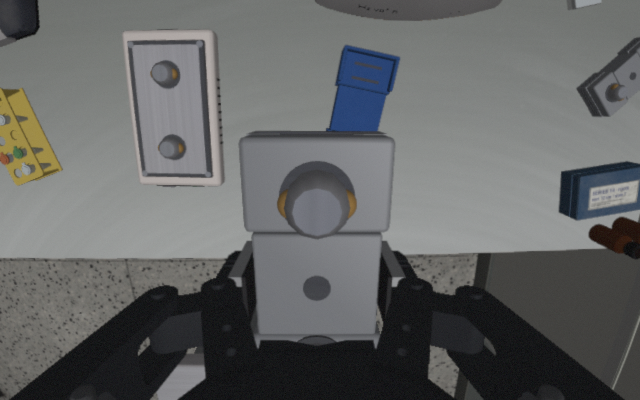

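```bash
python3 - <<'E'
from h import *
import pickle
m=pickle.load(open("w3.pkl","rb"));im=cv2.imread("pics/w3.png")
g=cv2.cvtColor(im,cv2.COLOR_BGR2GRAY)
def disc(cx,cy,r,rmin,rmax,s=4):
    a=cv2.resize(g[cy-r:cy+r,cx-r:cx+r],None,fx=s,fy=s,interpolation=cv2.INTER_CUBIC)
    c=cv2.HoughCircles(a,cv2.HOUGH_GRADIENT,1,100,param1=60,param2=8,minRadius=rmin*s,maxRadius=rmax*s)
    return None if c is None else (c[0,0]/s+[cx-r-.375,cy-r-.375,0]).round(2)
def r(n,P):
    P=np.array(P);d=P[0]-P[1];print(n,P.round(4).tolist(),P.mean(0).round(4),np.linalg.norm(d).round(4),np.degrees(np.arctan2(d[1],d[0])).round(2))
a=disc(162,71,18,5,9);b=disc(170,147,18,5,9);print(a,b)
r("hough",onplane(m,[a[:2],b[:2]],.047)); r("eye",onplane(m,[(162,71),(170,147)],.047))
# plate corners
P=onplane(m,[(126,31),(217,30),(223,184),(139,184)],.03);print(P.round(4),P.mean(0))
c=disc(317,204,50,20,32,1);print(c)
zt=.2541-.0185
r("held",onplane(m,[c[:2]],zt+.053).tolist()+onplane(m,[(316.5,288)],zt+.036).tolist())
o=cv2.resize(im[20:200,110:240],None,fx=3,fy=3,interpolation=cv2.INTER_CUBIC);cv2.imwrite("pics/c4.png",o)
E
```

```text
[160.5   72.25   8.57] [166.75 149.     8.02]
hough [[0.5803, 0.0413], [0.4996, 0.0456]] [0.54   0.0434] 0.0808 -3.08
eye [[0.5815, 0.0395], [0.5017, 0.0416]] [0.5416 0.0405] 0.0797 -1.5
[[ 0.6267  0.0826]
 [ 0.6225 -0.0176]
 [ 0.4543 -0.0085]
 [ 0.4566  0.0949]] [0.54004074 0.0378353 ]
[316.12 211.12  23.9 ]
held [[0.5052, -0.1206], [0.4644, -0.1199]] [ 0.4848 -0.1203] 0.0407 -0.88
```

View pics/c4.png

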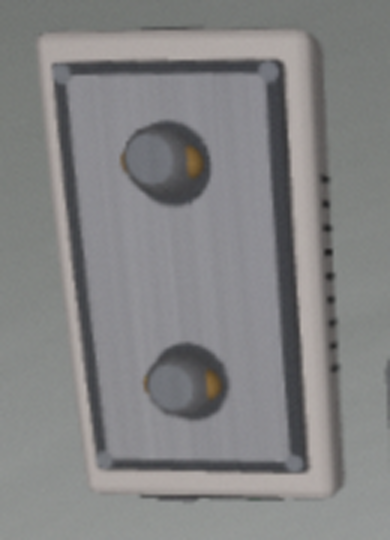

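```bash
python3 - <<'E'
from h import *
import pickle
m=pickle.load(open("w3.pkl","rb"))
q=np.array([(62,73),(268,72),(294,463),(107,460)])/3+[109.67,19.67]
P=onplane(m,q,.030);print(P.round(4),P.mean(0).round(4))
for a,b in((0,3),(1,2)):
    d=P[a]-P[b];print(np.degrees(np.arctan2(d[1],d[0])))
for a,b in((0,1),(3,2)):
    d=P[a]-P[b];print(np.degrees(np.arctan2(-d[0],d[1])))
# stud bases too
print(onplane(m,np.array([(171,163),(189,380)])/3+[109.67,19.67],.034).round(4))
E
```

```text
[[0.6133 0.0796]
 [0.6097 0.0031]
 [0.4668 0.0086]
 [0.4699 0.0846]] [0.5399 0.044 ]
-2.014636663520488
-2.214409345922336
-2.6421922035486776
-2.3065105965761337
[[0.5797 0.0408]
 [0.501  0.0445]]
```

Dock centre is (0.540, 0.0435), yaw -2.5°. The block sits -3 mm in x from the TCP, so the TCP target is (0.543, 0.044).

```bash
python3 -m jog '[[[0.02,0.035,0,0,0,-1.5,255],[0.04,0.07,0,0,0,-1.5,255],[0.055,0.105,0,0,0,-1.5,255],[0.07,0.14,-0.02,0,0,-1.5,255],[0.075,0.16,-0.06,0,0,-1.5,255],[0.075,0.163,-0.1,0,0,-1.5,255],[0.075,0.163,-0.14,0,0,-1.5,255],[0.075,0.163,-0.16,0,0,-1.5,255],[0.075,0.163,-0.16,0,0,-1.5,255],[0.075,0.163,-0.16,0,0,-1.5,255]]]'; python3 - <<'E'
from h import *
from scipy.spatial.transform import Rotation as R
o=bot.get_obs();print(np.round(o["eef_pos"],4),R.from_quat(o["tool_rot"]).as_euler("zyx",degrees=True).round(2))
E
```

```text
clock: 5.22
eef_pos: [0.54, 0.0088, 0.0901]
tool_rot: [1.0, 0.002, -0.005, -0.013]
ft_force: [-2.2, 0.3, -3.2]
grip_width: 0.0526
[0.54   0.0088 0.0901] [-1.7000e-01 -6.2000e-01 -1.7848e+02]
```

```bash
cat > s.py <<'E'
from h import *
from scipy.spatial.transform import Rotation as R
o=bot.get_obs();r=R.from_quat(o["tool_rot"]).as_matrix()
print(np.round(o["eef_pos"],4),"z-axis",r[:,2].round(4),"jaw deg",np.degrees(np.arctan2(r[1,1],r[0,1])).round(2),"clk",round(float(o["clock"]),2))
E
python3 -m jog '[[[0,0,0,0,0,0,255],[0,0,0,0,0,0,255],[0,0,0,0,0,0,255]]]'; python3 s.py
```

```text
clock: 5.47
eef_pos: [0.5452, 0.0093, 0.0971]
tool_rot: [1.0, 0.002, 0.002, -0.013]
ft_force: [-0.4, -0.4, -2.9]
grip_width: 0.0531
[0.5452 0.0093 0.0971] z-axis [ 0.003   0.0263 -0.9996] jaw deg -89.77 clk 5.47
```

The last rows were truncated, so y is short and there is a slight tilt. I'll correct from the measured pose.

```bash
python3 -m jog '[[[0,0.015,0,-0.7,0.1,-1.3,255],[-0.002,0.03,0,-1.5,0.2,-2.7,255],[-0.002,0.0347,0,-1.5,0.2,-2.7,255],[-0.002,0.0347,0,-1.5,0.2,-2.7,255],[-0.002,0.0347,0,-1.5,0.2,-2.7,255],[-0.002,0.0347,0,-1.5,0.2,-2.7,255]]]'; python3 s.py
```

```text
clock: 5.97
eef_pos: [0.5417, 0.0119, 0.0955]
tool_rot: [1.0, 0.004, -0.002, -0.013]
ft_force: [0.4, -0.7, -3.1]
grip_width: 0.0529
[0.5417 0.0119 0.0955] z-axis [-0.0042  0.0269 -0.9996] jaw deg -89.53 clk 5.97
```

```bash
python3 - <<'E'
from h import *
o=bot.get_obs();print(np.round(o["joint_pos"],3),np.round(o["tau"],1),np.round(o["joint_vel"],3))
E
```

```text
[ 0.007  0.429 -0.119  1.027  0.027  3.141] [  0.  -45.   23.4   0.    0.1   0. ] [-0.002  0.003  0.001 -0.001  0.    -0.001]
```

Joint 6 is at its +π limit. A half turn the other way gives the same grasp and the block is symmetric, so I'll rotate +177° with some lift.

```bash
python3 -m jog '[[[0,0,0.02,0,0,7,255],[0,0,0.04,0,0,14,255],[0,0,0.04,0,0,21,255],[0,0,0.04,0,0,28,255],[0,0,0.04,0,0,35,255],[0,0,0.04,0,0,42,255],[0,0,0.04,0,0,49,255],[0,0,0.04,0,0,56,255],[0,0,0.04,0,0,63,255],[0,0,0.04,0,0,70,255]]]' ; python3 -m jog '[[[0,0,0,0,0,7,255],[0,0.01,0,0,0,14,255],[0,0.02,0,0,0,21,255],[0,0.03,0,0,0,28,255],[0,0.03,0,0,0,35,255],[0,0.03,0,0,0,42,255],[0,0.03,0,0,0,49,255],[0,0.03,0,0,0,56,255],[0,0.03,0,0,0,63,255],[0,0.03,0,0,0,70,255]]]' ; python3 -m jog '[[[0,0,0,0,0,7,255],[0,0,0,0,0,14,255],[0,0,0,0,0,21,255],[0,0,0,0,0,28,255],[0,0,0,0,0,35,255],[0,0,0,0,0,37,255],[0,0,0,0,0,37,255],[0,0,0,0,0,37,255]]]' ;python3 s.py
```

```text
clock: 6.8
eef_pos: [0.5416, 0.0119, 0.1352]
tool_rot: [0.815, 0.579, -0.01, -0.01]
ft_force: [-0.1, 0.0, -3.5]
grip_width: 0.0528
clock: 7.63
eef_pos: [0.5416, 0.042, 0.1352]
tool_rot: [0.335, 0.942, -0.013, -0.003]
ft_force: [-0.3, -0.1, -3.1]
grip_width: 0.053
clock: 8.3
eef_pos: [0.5415, 0.0419, 0.1353]
tool_rot: [0.023, 1.0, -0.014, 0.002]
ft_force: [1.0, -1.2, -3.0]
grip_width: 0.0526
[0.5415 0.0419 0.1353] z-axis [ 0.0029 -0.0271 -0.9996] jaw deg 87.39 clk 8.3
```

```bash
python3 -m jog '[[[-0.0045,0.001,0,1.5,0.2,0,255],[-0.0045,0.001,-0.02,1.5,0.2,0,255],[-0.0045,0.001,-0.04,1.5,0.2,0,255],[-0.0045,0.001,-0.05,1.5,0.2,0,255],[-0.0045,0.001,-0.05,1.5,0.2,0,255],[-0.0045,0.001,-0.05,1.5,0.2,0,255]]]' ;python3 s.py
python3 - <<'E'
from h import *
import pickle
m=bot.camera_model("wrist");im=bot.camera("wrist");pickle.dump(m,open("w4.pkl","wb"))
s=bot.camera("side");sc=bot.camera("scene")
s=cv2.resize(s[170:250,280:380],(500,400),interpolation=cv2.INTER_CUBIC)
cv2.imwrite("pics/w4.png",im);cv2.imwrite("pics/side4.png",s)
E
```

```text
clock: 8.8
eef_pos: [0.5367, 0.0428, 0.0849]
tool_rot: [0.022, 1.0, -0.001, -0.001]
ft_force: [0.0, -0.0, -2.6]
grip_width: 0.0529
[0.5367 0.0428 0.0849] z-axis [-0.0021 -0.0011 -1.    ] jaw deg 87.44 clk 8.8
```

View pics/w4.png

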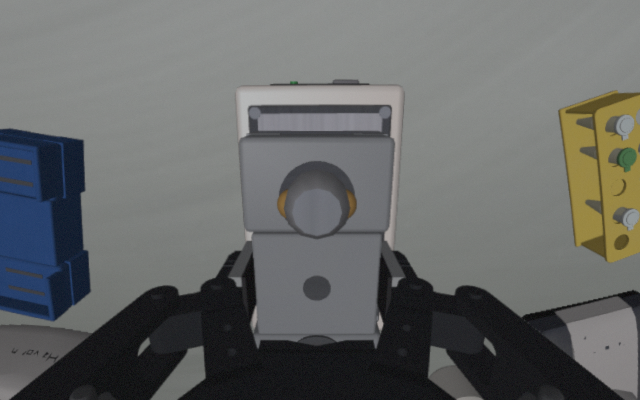

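The dock shows symmetrically behind the held block: screws at (254,113) and (385,112), block edges at 240 and 394. I'll check the alignment numerically.

```bash
python3 - <<'E'
from h import *
import pickle
m=pickle.load(open("w4.pkl","rb"))
P=onplane(m,[(254,113),(385,112)],.03);d=P[1]-P[0];print(P.round(4),P.mean(0).round(4),np.degrees(np.arctan2(d[0],-d[1])), "expect .4685,.0466")
zt=.0849-.0185
print("held stud, hole",onplane(m,[(316.5,206)],zt+.053).round(4),onplane(m,[(316.5,288)],zt+.036).round(4))
E
```

```text
[[0.467  0.0083]
 [0.4699 0.086 ]] [0.4684 0.0472] 177.847184012463 expect .4685,.0466
held stud, hole [[0.4983 0.0441]] [[0.5407 0.0422]]
```

Both agree within about 1 mm. I'll nudge +1 mm in y and go down onto the studs.

```bash
python3 -m jog '[[[0,0.001,-0.005,0,0,0,255],[0,0.001,-0.01,0,0,0,255],[0,0.001,-0.015,0,0,0,255],[0,0.001,-0.02,0,0,0,255],[0,0.001,-0.023,0,0,0,255],[0,0.001,-0.023,0,0,0,255]]]' ;python3 s.py; python3 -m jog '[[[0,0,-0.002,0,0,0,255],[0,0,-0.004,0,0,0,255],[0,0,-0.006,0,0,0,255]]]';python3 s.py
```

```text
clock: 9.45
eef_pos: [0.5365, 0.0439, 0.0613]
tool_rot: [0.022, 1.0, -0.0, -0.001]
ft_force: [0.3, -0.6, -3.3]
grip_width: 0.0529
[0.5365 0.0439 0.0613] z-axis [-2.1e-03 -8.0e-04 -1.0e+00] jaw deg 87.47 clk 9.45
clock: 9.7
eef_pos: [0.537, 0.0447, 0.0585]
tool_rot: [0.022, 1.0, 0.001, 0.0]
ft_force: [-8.5, 2.9, 24.0]
grip_width: 0.0528
[0.537  0.0447 0.0585] z-axis [ 1.0e-04  1.3e-03 -1.0e+00] jaw deg 87.5 clk 9.7
```

On the balls with 24 N and some side force. I'll relieve it and push on.

```bash
python3 -m jog '[[[-0.001,0.0005,0,0,0,0,255],[-0.001,0.0005,-0.002,0,0,0,255],[-0.001,0.0005,-0.004,0,0,0,255],[-0.001,0.0005,-0.004,0,0,0,255]]]';python3 s.py
```

```text
clock: 10.03
eef_pos: [0.5366, 0.0448, 0.0553]
tool_rot: [0.022, 1.0, 0.0, 0.001]
ft_force: [-4.3, 0.7, 6.7]
grip_width: 0.0528
[0.5366 0.0448 0.0553] z-axis [ 2.2e-03  1.0e-04 -1.0e+00] jaw deg 87.48 clk 10.03
```

```bash
python3 -m jog '[[[-0.001,0,-0.002,0,0,0,255],[-0.001,0,-0.004,0,0,0,255],[-0.001,0,-0.006,0,0,0,255],[-0.001,0,-0.006,0,0,0,255]]]';python3 s.py
```

```text
clock: 10.37
eef_pos: [0.536, 0.0445, 0.0485]
tool_rot: [0.022, 1.0, 0.0, 0.001]
ft_force: [-3.6, -1.0, 12.6]
grip_width: 0.0528
[0.536  0.0445 0.0485] z-axis [ 0.002  0.    -1.   ] jaw deg 87.46 clk 10.37
```

```bash
python3 -m jog '[[[0,0,-0.002,0,0,0,255],[0,0,-0.005,0,0,0,255],[0,0,-0.005,0,0,0,255]]]';python3 s.py
```

```text
clock: 10.62
eef_pos: [0.5361, 0.0445, 0.0484]
tool_rot: [0.022, 1.0, 0.0, 0.002]
ft_force: [-16.8, -2.2, 45.5]
grip_width: 0.0526
[0.5361 0.0445 0.0484] z-axis [ 4.2e-03  3.0e-04 -1.0e+00] jaw deg 87.46 clk 10.62
```

Hard stop at the predicted height (45 N, z = 0.0484), so the block is home. Release, lift, and move toward the cradle.

```bash
python3 -m jog '[[[0,0,0.005,0,0,0,255],[0.001,0,0.009,0,0,0,0],[0.001,0,0.009,0,0,0,0],[0.001,0,0.009,0,0,0,0],[0.001,0,0.009,0,0,0,0],[0.001,0,0.009,0,0,0,0],[0.001,0,0.02,0,0,0,0],[0.001,0,0.05,0,0,0,0],[0.001,0,0.09,0,0,0,0]]]'; python3 s.py;  python3 -m jog '[[[0,-0.03,0.03,0,0,0,0],[0.01,-0.06,0.06,0,0,0,0],[0.02,-0.095,0.1,0,0,0,0],[0.03,-0.13,0.12,0,0,0,0],[0.04,-0.165,0.12,0,0,0,0],[0.05,-0.195,0.12,0,0,0,0],[0.05,-0.2,0.12,0,0,0,0],[0.05,-0.2,0.12,0,0,0,0],[0.05,-0.2,0.12,0,0,0,0]]]';python3 s.py
python3 - <<'E'
from h import *
import pickle
m=bot.camera_model("wrist");im=bot.camera("wrist");pickle.dump(m,open("w5.pkl","wb"));cv2.imwrite("pics/w5.png",im)
hsv=cv2.cvtColor(im,cv2.COLOR_BGR2HSV)
b=cv2.inRange(hsv,(105,120,40),(125,255,255));b=cv2.morphologyEx(b,cv2.MORPH_OPEN,np.ones((3,3)))
c=max(cv2.findContours(b,0,1)[0],key=cv2.contourArea);print(cv2.contourArea(c),cv2.boundingRect(c))
print(cv2.approxPolyDP(c,2.5,True)[:,0].tolist())
x,y,w,h=cv2.boundingRect(c);V=hsv[:,:,2]
for r in range(y,y+h,6): print(r,"".join(f"{int(v):4d}" for v in V[r,x:x+w:5]))
# block on dock?
g=cv2.cvtColor(im,cv2.COLOR_BGR2GRAY)
E
```

```text
clock: 11.37
eef_pos: [0.5331, 0.044, 0.1283]
tool_rot: [0.022, 1.0, -0.001, -0.005]
ft_force: [1.1, 0.8, 0.0]
grip_width: 0.0856
[0.5331 0.044  0.1283] z-axis [-0.0096 -0.0019 -1.    ] jaw deg 87.46 clk 11.37
clock: 12.12
eef_pos: [0.5856, -0.1557, 0.2501]
tool_rot: [0.023, 1.0, 0.0, -0.001]
ft_force: [0.4, 1.3, -0.5]
grip_width: 0.085
[ 0.5856 -0.1557  0.2501] z-axis [-2.6e-03  2.0e-04 -1.0e+00] jaw deg 87.4 clk 12.12
5833.0 (271, 63, 70, 125)
[[286, 63], [282, 90], [285, 102], [279, 142], [273, 154], [271, 179], [320, 187], [330, 109], [335, 104], [340, 72]]
63  141 143 143 116 115 127 140 142 143 143 144 144 144 143
69  143 142 143 110 114 108  89  71  90 106 111 110 120 139
75  144 142 144  99 118 117 117 119 118 119 116 116 110  72
81  140 141 140  72 114 117 112  78  74  77 101 117 117 101
87  140 141 132  73 115 117 118 118 117 117 117 119 117 104
93  141 140 118 108 118  85  76  98 114 115 116 118 116 114
99  140 140 135  99 112 118 118 117 117 115 107 119 117 107
105  138 138 138 118 118 118 116 106  97  93 107 116 118 122
111  137 138 136 118 117 118 117 116 117 119 116 117 108 138
117  137 135 120 120 117 119 119 119 119 115 116 119 115 135
123  134 134 117 119 116 118 118 118 119 118 118 117 131 134
129  132 133 114 117 119 118 115 116 119 117 118 119 132 131
135  132 132 116 116 118 118 117 118 115 118 115 114 133 132
141  133 132 118 117 118 116 118 116 117 117 118 107 132 132
147  133 106 105  97 103 115 117 118 118 118 118 125 130 129
153  129  72 116 118 121 119 119 119 115 109  97 104 130 129
159  127  71 115 116 116 106  85  76  79 117 118  97 129 130
165  117 110 114 116 115 117 117 117 118 118 105 124 128 129
171  111 113 116 114 104  84  77  85 118 117 100 127 128 126
177  114  70  72  97 111 114 113 115 116 118 115 126 126 126
183  126 125 125 107 114 110 110  96  71  65 104 127 124 125
```

```bash
python3 - <<'E'
from h import *
import pickle
m=pickle.load(open("w5.pkl","rb"))
P=onplane(m,[(285.5,62.5),(340.8,71.5),(320.5,187.5),(270.5,179.5)],.041);print(P.round(4),P.mean(0).round(4))
for a,b in((0,3),(1,2),(0,1),(3,2)):
    d=P[a]-P[b];print(np.degrees(np.arctan2(d[1],d[0])).round(2),np.linalg.norm(d).round(4))
im=cv2.imread("pics/w5.png");V=cv2.cvtColor(im,cv2.COLOR_BGR2HSV)
b=cv2.inRange(V,(105,120,40),(125,255,255))
for r in(112,124,136):
    c=np.nonzero(b[r])[0];c=c[(c>260)&(c<350)];print(r,c[0],c[-1],onplane(m,[(c[0]-.5,r),(c[-1]+.5,r)],.03).round(4).tolist())
E
```

```text
[[ 0.4669 -0.1828]
 [ 0.4784 -0.1258]
 [ 0.6019 -0.1523]
 [ 0.59   -0.2086]] [ 0.5343 -0.1674]
168.18 0.1258
167.92 0.1263
-101.45 0.0581
-102.01 0.0575
112 283 330 [[0.5166, -0.1906], [0.5191, -0.1375]]
124 281 328 [[0.5295, -0.1938], [0.5321, -0.1402]]
136 280 326 [[0.5427, -0.1959], [0.5452, -0.143]]
```

Cradle is at (0.534, -0.1675), yaw -11.9°. Going to grasp it.

```bash
python3 -m jog '[[[-0.02,-0.005,-0.03,0,0,-5,0],[-0.04,-0.012,-0.06,0,0,-9.3,0],[-0.0515,-0.012,-0.1,0,0,-9.3,0],[-0.0515,-0.012,-0.14,0,0,-9.3,0],[-0.0515,-0.012,-0.17,0,0,-9.3,0],[-0.0515,-0.012,-0.19,0,0,-9.3,0],[-0.0515,-0.012,-0.2,0,0,-9.3,0],[-0.0515,-0.012,-0.2,0,0,-9.3,0],[-0.0515,-0.012,-0.2,0,0,-9.3,0]]]';python3 s.py
python3 -m jog '[[[0,0,-0.015,0,0,0,0],[0,0,-0.027,0,0,0,0],[0,0,-0.031,0,0,0,0],[0,0,-0.031,0,0,0,0],[0,0,-0.031,0,0,0,0]]]';python3 s.py
```

```text
clock: 12.92
eef_pos: [0.5349, -0.1667, 0.0518]
tool_rot: [0.102, 0.995, -0.0, -0.0]
ft_force: [-0.3, 0.1, -0.0]
grip_width: 0.0855
[ 0.5349 -0.1667  0.0518] z-axis [-5.e-04 -8.e-04 -1.e+00] jaw deg 78.26 clk 12.92
clock: 13.33
eef_pos: [0.5357, -0.1678, 0.0217]
tool_rot: [0.103, 0.995, -0.001, 0.001]
ft_force: [-0.6, -0.3, -0.4]
grip_width: 0.0856
[ 0.5357 -0.1678  0.0217] z-axis [ 0.0016 -0.0015 -1.    ] jaw deg 78.18 clk 13.33
```

```bash
python3 -m jog '[[[-0.001,0,-0.002,0,0,0,0],[-0.001,0,-0.002,0,0,0,255],[-0.001,0,-0.002,0,0,0,255],[-0.001,0,-0.002,0,0,0,255],[-0.001,0,-0.002,0,0,0,255],[-0.001,0,-0.002,0,0,0,255],[-0.001,0,-0.002,0,0,0,255],[-0.001,0,-0.002,0,0,0,255]]]';python3 s.py
python3 -m jog '[[[0,0,0.01,0,0,0,255],[0,0,0.04,0,0,0,255],[0,0.0,0.08,0,0,0,255],[0,0.0,0.12,0,0,3,255],[0,0.01,0.16,0,0,8,255],[0,0.03,0.17,0,0,9,255],[0,0.05,0.17,0,0,9,255],[0,0.06,0.17,0,0,9,255],[0,0.06,0.17,0,0,9,255],[0,0.06,0.17,0,0,9,255]]]';python3 s.py
python3 - <<'E'
from h import *
import pickle
m=bot.camera_model("wrist");im=bot.camera("wrist");pickle.dump(m,open("w6.pkl","wb"));cv2.imwrite("pics/w6.png",im)
E
```

```text
clock: 14.0
eef_pos: [0.5343, -0.1679, 0.0192]
tool_rot: [0.103, 0.995, -0.001, 0.001]
ft_force: [-1.4, 1.0, 5.3]
grip_width: 0.0529
[ 0.5343 -0.1679  0.0192] z-axis [ 0.001  -0.0013 -1.    ] jaw deg 78.16 clk 14.0
clock: 14.83
eef_pos: [0.5328, -0.1075, 0.1873]
tool_rot: [0.024, 1.0, -0.001, -0.001]
ft_force: [0.3, -0.8, -1.8]
grip_width: 0.0529
[ 0.5328 -0.1075  0.1873] z-axis [-0.0029 -0.0012 -1.    ] jaw deg 87.22 clk 14.83
```

```bash
python3 - <<'E'
from h import *
import pickle
m=pickle.load(open("w6.pkl","rb"));im=cv2.imread("pics/w6.png");g=cv2.cvtColor(im,cv2.COLOR_BGR2GRAY)
a=np.radians(-2.5);u=np.array([np.cos(a),np.sin(a)]);c0=np.array([.5395,.0442])
out=[]
for s in(1,-1):
    p=proj(m,[*(c0+s*.04*u),.083])[0];cx,cy=p.round().astype(int);r=28
    q=cv2.resize(g[max(cy-r,0):cy+r,cx-r:cx+r],None,fx=3,fy=3,interpolation=cv2.INTER_CUBIC)
    h=cv2.HoughCircles(q,cv2.HOUGH_GRADIENT,1,60,param1=60,param2=8,minRadius=24,maxRadius=42)
    e=h[0,0]/3+[cx-r-.33,max(cy-r,0)-.33,0];print(p,e); out.append(onplane(m,[e[:2]],.083)[0])
print(np.round(out,4),np.mean(out,0).round(4))
b=cv2.inRange(cv2.cvtColor(im,cv2.COLOR_BGR2HSV),(105,120,25),(125,255,255))
c=max(cv2.findContours(b,0,1)[0],key=cv2.contourArea);print(cv2.approxPolyDP(c,3,True)[:,0].tolist())
# prediction of held cradle outer wall-top corners if centred at the TCP, bottom at TCP-.0192
a=np.radians(-2.78);R=np.array([[np.cos(a),-np.sin(a)],[np.sin(a),np.cos(a)]])
for z,Q in((.041,[(-.064,-.03),(-.064,.03)]),(.03,[(-.025,-.027),(-.025,.027)]),(.041,[(-.028,-.03),(-.028,.03)])):
    print(z,[proj(m,[*(R@q+[.5328,-.1075]),.1873-.0192+z])[0].round(1).tolist() for q in np.array(Q)])
E
```

```text
[494.68403393 243.77056002] [481.83666698 237.83666603  13.80000019]
[509.86417602 150.08489684] [501.50333397 143.83666603  13.80000019]
[[0.5733 0.0304]
 [0.4944 0.0385]] [0.5338 0.0345]
[[237, 129], [241, 217], [256, 217], [260, 297], [253, 331], [256, 345], [260, 339], [284, 340], [286, 333], [346, 333], [348, 340], [373, 339], [375, 348], [380, 333], [373, 304], [376, 219], [392, 218], [398, 130], [373, 124], [253, 124]]
0.041 [[233.9, 127.3], [401.1, 127.2]]
0.03 [[254.0, 219.3], [380.8, 219.3]]
0.041 [[240.4, 221.6], [394.4, 221.6]]
```

View pics/w6.png

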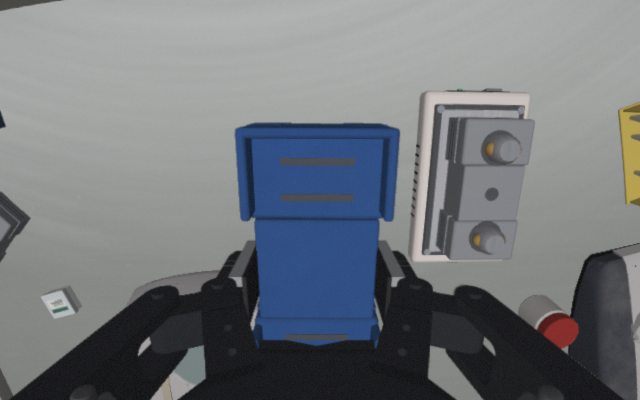

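The block sits level on the dock, with stud tops at (509,149) and (494,241) and its hole at (491,194). The cradle is held square, its corners within 3 px of the prediction.

```bash
python3 - <<'E'
from h import *
import pickle
m=pickle.load(open("w6.pkl","rb"))
P=onplane(m,[(508.5,149),(494,241)],.083);d=P[1]-P[0];print(P.round(4),P.mean(0).round(4),np.degrees(np.arctan2(d[1],d[0])),np.linalg.norm(d)); print(onplane(m,[(491,194)],.066))
E
```

```text
[[0.4986 0.0447]
 [0.5768 0.0415]] [0.5377 0.0431] -2.339508774638466 0.07825197012951987
[[0.53995698 0.04395343]]
```

```bash
python3 -m jog '[[[0,0.035,0,0,0,0.3,255],[0.003,0.07,0,0,0,0.3,255],[0.007,0.105,0,0,0,0.3,255],[0.007,0.135,0,0,0,0.3,255],[0.007,0.1515,-0.02,0,0,0.3,255],[0.007,0.1515,-0.05,0,0,0.3,255],[0.007,0.1515,-0.065,0,0,0.3,255],[0.007,0.1515,-0.07,0,0,0.3,255],[0.007,0.1515,-0.07,0,0,0.3,255],[0.007,0.1515,-0.07,0,0,0.3,255]]]';python3 s.py
```

```text
clock: 15.72
eef_pos: [0.541, 0.0429, 0.1183]
tool_rot: [0.023, 1.0, -0.001, -0.0]
ft_force: [-0.2, -0.9, -1.5]
grip_width: 0.0525
[0.541  0.0429 0.1183] z-axis [-8.0e-04 -1.2e-03 -1.0e+00] jaw deg 87.38 clk 15.72
```

```bash
python3 -m jog '[[[-0.0007,0.001,-0.005,0,0,0,255],[-0.0007,0.001,-0.01,0,0,0,255],[-0.0007,0.001,-0.014,0,0,0,255],[-0.0007,0.001,-0.017,0,0,0,255],[-0.0007,0.001,-0.02,0,0,0,255],[-0.0007,0.001,-0.02,0,0,0,255]]]';python3 s.py; python3 -m jog '[[[0,0,-0.002,0,0,0,255],[0,0,-0.004,0,0,0,255],[0,0,-0.006,0,0,0,255]]]';python3 s.py
```

```text
clock: 16.22
eef_pos: [0.5395, 0.0447, 0.0976]
tool_rot: [0.022, 1.0, -0.001, -0.001]
ft_force: [0.3, 0.1, -1.6]
grip_width: 0.0526
[0.5395 0.0447 0.0976] z-axis [-0.0016 -0.001  -1.    ] jaw deg 87.46 clk 16.22
clock: 16.47
eef_pos: [0.5405, 0.0446, 0.095]
tool_rot: [0.022, 1.0, -0.001, 0.001]
ft_force: [-9.7, -1.6, 26.1]
grip_width: 0.0524
[0.5405 0.0446 0.095 ] z-axis [ 0.0019 -0.0015 -1.    ] jaw deg 87.47 clk 16.47
```

Same behaviour as the block, so I'll push through.

```bash
python3 -m jog '[[[-0.001,0,0,0,0,0,255],[-0.001,0,-0.002,0,0,0,255],[-0.001,0,-0.004,0,0,0,255],[-0.0015,0,-0.006,0,0,0,255],[-0.0015,0,-0.008,0,0,0,255],[-0.002,0,-0.010,0,0,0,255],[-0.002,0,-0.010,0,0,0,255]]]';python3 s.py;python3 -m jog '[[[0,0,-0.002,0,0,0,255],[0,0,-0.004,0,0,0,255],[0,0,-0.004,0,0,0,255]]]';python3 s.py
```

```text
clock: 17.05
eef_pos: [0.5394, 0.0448, 0.0852]
tool_rot: [0.022, 1.0, -0.0, 0.002]
ft_force: [-4.1, -1.0, 15.9]
grip_width: 0.0523
[0.5394 0.0448 0.0852] z-axis [ 3.8e-03 -9.0e-04 -1.0e+00] jaw deg 87.46 clk 17.05
clock: 17.3
eef_pos: [0.5394, 0.0449, 0.0851]
tool_rot: [0.022, 1.0, -0.0, 0.003]
ft_force: [-13.1, -1.5, 40.3]
grip_width: 0.0524
[0.5394 0.0449 0.0851] z-axis [ 5.8e-03 -7.0e-04 -1.0e+00] jaw deg 87.46 clk 17.3
```

Cradle home at the predicted height (0.0851 against 0.0852) with a 40 N hard stop. Release and go look at the rack.

```bash
python3 -m jog '[[[0.001,0,0.005,0,0,0,255],[0.001,0,0.009,0,0,0,0],[0.001,0,0.009,0,0,0,0],[0.001,0,0.009,0,0,0,0],[0.001,0,0.009,0,0,0,0],[0.001,0,0.009,0,0,0,0],[0.001,0,0.02,0,0,0,0],[0.001,0,0.05,0,0,0,0],[0.001,0,0.09,0,0,0,0],[0.001,0.02,0.13,0,0,0,0]]]'; python3 s.py;  python3 -m jog '[[[0,0.03,0.04,0,0,0,0],[0,0.06,0.08,0,0,0,0],[0,0.095,0.09,0,0,0,0],[0.01,0.13,0.09,0,0,0,0],[0.02,0.165,0.09,0,0,0,0],[0.02,0.195,0.09,0,0,0,0],[0.02,0.2,0.09,0,0,0,0],[0.02,0.2,0.09,0,0,0,0],[0.02,0.2,0.09,0,0,0,0]]]';python3 s.py
python3 - <<'E'
from h import *
import pickle
m=bot.camera_model("wrist");im=bot.camera("wrist");pickle.dump(m,open("w7.pkl","wb"));cv2.imwrite("pics/w7.png",im)
b=cv2.inRange(cv2.cvtColor(im,cv2.COLOR_BGR2HSV),(20,100,60),(35,255,255));b=cv2.morphologyEx(b,cv2.MORPH_CLOSE,np.ones((5,5)))
c=max(cv2.findContours(b,0,1)[0],key=cv2.contourArea);print(cv2.contourArea(c),cv2.approxPolyDP(c,2.5,True)[:,0].tolist(),cv2.minAreaRect(c))
x,y,w,h=cv2.boundingRect(c);V=cv2.cvtColor(im,cv2.COLOR_BGR2HSV)[:,:,2]
for r in range(y,y+h,8): print(r,"".join(f"{int(v):4d}" for v in V[r,x:x+w:4]))
E
```

```text
clock: 18.13
eef_pos: [0.5382, 0.0613, 0.2059]
tool_rot: [0.024, 1.0, -0.001, -0.002]
ft_force: [1.7, -0.1, 0.1]
grip_width: 0.0852
[0.5382 0.0613 0.2059] z-axis [-0.0033 -0.0027 -1.    ] jaw deg 87.25 clk 18.13
clock: 18.88
eef_pos: [0.5587, 0.2633, 0.2947]
tool_rot: [0.022, 1.0, -0.001, -0.001]
ft_force: [-0.1, -0.2, 0.1]
grip_width: 0.0858
[0.5587 0.2633 0.2947] z-axis [-0.0017 -0.0022 -1.    ] jaw deg 87.5 clk 18.88
3085.0 [[306, 86], [277, 100], [306, 178], [311, 179], [337, 170], [338, 165], [312, 89]] ((308.1018371582031, 132.78506469726562), (89.5327377319336, 36.79520034790039), 70.34617614746094)
86  170 171 170 171 170 170 166 174 185 171 166 167 166 165 166 167
94  167 161 190 188 188 187 184 166 188 185 168 166 166 166 167 169
102  160 187 193 193 188 189 187 186 176 187 150 167 166 166 166 166
110  163 183 188 185 186 188 188 187 170 165 189 161 166 162 162 162
118  162 161 189 135 132 130 189 190 163 162 189 186 161 159 160 163
126  161 161 157 187 172 146 188 190 188 189 190 188 176 160 161 161
134  160 157 158 161 189 162 188 188 188 171 187 180 189 157 158 157
142  157 156 155 156 187 188 183 187 190 188 189 192 189 191 155 155
150  154 156 152 153 154 189 172 198 180 189 189 186 180 190 181 154
158  153 153 153 153 153 152 189 162 181 187 190 189 137 128 187 152
166  151 153 153 153 153 154 162 188 185 189 189 188 134 123 187 186
174  151 151 150 150 149 149 149 185 190 188 188 189 175 150 151 151
```

```bash
python3 - <<'E'
from h import *
import pickle
m=pickle.load(open("w7.pkl","rb"));im=cv2.imread("pics/w7.png")
b=cv2.inRange(cv2.cvtColor(im,cv2.COLOR_BGR2HSV),(20,100,60),(35,255,255));b=cv2.morphologyEx(b,cv2.MORPH_CLOSE,np.ones((5,5)))
c=max(cv2.findContours(b,0,1)[0],key=cv2.contourArea)
P=onplane(m,c[:,0],.032).astype(np.float32);r=cv2.minAreaRect(P);print(r,cv2.boxPoints(r).round(4).tolist())
print(onplane(m,[(277,99.5),(307,86),(338.5,167),(308,179)],.032).round(4).tolist())
yp=np.degrees(np.arctan2(*np.subtract(onplane(m,[(277,99.5)],.032)[0],onplane(m,[(308,179)],.032)[0])[::-1]));print(yp)
cv2.imwrite("pics/c7.png",cv2.resize(im[70:195,260:355],None,fx=5,fy=5,interpolation=cv2.INTER_CUBIC))
E
```

```text
((0.518811821937561, 0.2541361451148987), (0.11115800589323044, 0.04532773047685623), 17.168684005737305) [[0.45899999141693115, 0.25940001010894775], [0.4724000096321106, 0.21610000729560852], [0.5785999894142151, 0.24889999628067017], [0.5651999711990356, 0.2921999990940094]]
[[0.4749, 0.2174], [0.4608, 0.255], [0.5623, 0.2906], [0.5765, 0.2503]]
-162.02761977024056
```

The rack fit gives 111 x 45 mm (112 x 46 expected), centre (0.519, 0.254), yaw +17.2°. No views are left, so I'll go on with numbers.

```bash
python3 -m jog '[[[-0.01,-0.003,-0.03,0,0,7,0],[-0.02,-0.006,-0.06,0,0,14,0],[-0.03,-0.009,-0.1,0,0,19.7,0],[-0.04,-0.009,-0.14,0,0,19.7,0],[-0.04,-0.009,-0.18,0,0,19.7,0],[-0.04,-0.009,-0.21,0,0,19.7,0],[-0.04,-0.009,-0.225,0,0,19.7,0],[-0.04,-0.009,-0.225,0,0,19.7,0],[-0.04,-0.009,-0.225,0,0,19.7,0]]]';python3 s.py
```

```text
clock: 19.68
eef_pos: [0.5187, 0.2527, 0.0704]
tool_rot: [-0.148, 0.989, -0.001, -0.001]
ft_force: [0.0, -0.2, 0.1]
grip_width: 0.0851
[0.5187 0.2527 0.0704] z-axis [-0.0016 -0.002  -1.    ] jaw deg 107.03 clk 19.68
```

```bash
python3 - <<'E'
from h import *
m=bot.camera_model("wrist");im=bot.camera("wrist");cv2.imwrite("pics/w8.png",im)
b=cv2.inRange(cv2.cvtColor(im,cv2.COLOR_BGR2HSV),(20,100,60),(35,255,255));b=cv2.morphologyEx(b,cv2.MORPH_CLOSE,np.ones((9,9)))
c=max(cv2.findContours(b,0,1)[0],key=cv2.contourArea)
P=onplane(m,c[:,0],.032).astype(np.float32);r=cv2.minAreaRect(P);print(r,cv2.minAreaRect(c))
E
python3 -m jog '[[[0,0.001,-0.02,0,0,0,0],[0,0.001,-0.038,0,0,0,0],[0,0.001,-0.046,0,0,0,0],[0,0.001,-0.048,0,0,0,0],[0,0.001,-0.048,0,0,0,0]]]';python3 s.py
```

```text
((0.5177206993103027, 0.25374600291252136), (0.11416678130626678, 0.04578410089015961), 17.043853759765625) ((319.5, 222.0), (178.0, 81.0), 90.0)
clock: 20.15
eef_pos: [0.5195, 0.2554, 0.0235]
tool_rot: [-0.149, 0.989, -0.0, 0.0]
ft_force: [-0.4, -0.0, 0.9]
grip_width: 0.0854
[0.5195 0.2554 0.0235] z-axis [ 9.e-04 -6.e-04 -1.e+00] jaw deg 107.14 clk 20.15
```

```bash
python3 -m jog '[[[0,-0.0015,-0.001,0,0,0,255],[0,-0.0015,-0.001,0,0,0,255],[0,-0.0015,-0.001,0,0,0,255],[0,-0.0015,-0.001,0,0,0,255],[0,-0.0015,-0.001,0,0,0,255],[0,-0.0015,-0.001,0,0,0,255],[0,-0.0015,-0.001,0,0,0,255],[0,-0.0015,-0.001,0,0,0,255]]]';python3 s.py
python3 -m jog '[[[0,0,0.01,0,0,0,255],[0,0,0.035,0,0,0,255],[0,0.0,0.07,0,0,0,255],[0,0.0,0.11,0,0,-5,255],[0,-0.02,0.15,0,0,-12,255],[0,-0.04,0.17,0,0,-19,255],[0,-0.06,0.17,0,0,-19.7,255],[0,-0.07,0.17,0,0,-19.7,255],[0,-0.07,0.17,0,0,-19.7,255],[0,-0.07,0.17,0,0,-19.7,255]]]';python3 s.py
python3 - <<'E'
from h import *
import pickle
m=bot.camera_model("wrist");im=bot.camera("wrist");cv2.imwrite("pics/w9.png",im);pickle.dump(m,open("w9.pkl","wb"))
hs=cv2.cvtColor(im,cv2.COLOR_BGR2HSV)
for n,lo,hi,z in(("cradle",(105,120,40),(125,255,255),.107),("rack",(20,100,60),(35,255,255),.22)):
    b=cv2.inRange(hs,lo,hi);b=cv2.morphologyEx(b,cv2.MORPH_CLOSE,np.ones((7,7)))
    c=max(cv2.findContours(b,0,1)[0],key=cv2.contourArea);print(n,cv2.boundingRect(c),cv2.approxPolyDP(c,3,True)[:,0].tolist(),cv2.minAreaRect(onplane(m,c[:,0],z).astype(np.float32)))
E
```

```text
clock: 20.82
eef_pos: [0.5197, 0.2544, 0.023]
tool_rot: [-0.149, 0.989, -0.0, 0.001]
ft_force: [-1.1, -1.3, 5.2]
grip_width: 0.0439
[0.5197 0.2544 0.023 ] z-axis [ 0.0019  0.     -1.    ] jaw deg 107.16 clk 20.82
clock: 21.65
eef_pos: [0.5181, 0.1836, 0.1906]
tool_rot: [0.022, 1.0, -0.001, -0.001]
ft_force: [-0.4, 0.7, -1.8]
grip_width: 0.0436
[0.5181 0.1836 0.1906] z-axis [-0.0028 -0.001  -1.    ] jaw deg 87.43 clk 21.65
cradle (90, 153, 113, 157) [[90, 161], [98, 204], [112, 205], [122, 256], [120, 267], [113, 273], [120, 308], [132, 309], [157, 288], [188, 283], [197, 292], [202, 276], [190, 219], [188, 153], [122, 153]] ((0.5369401574134827, 0.05292806774377823), (0.07554501295089722, 0.13177543878555298), 87.275390625)
rack (260, 137, 113, 209) [[273, 137], [260, 154], [270, 339], [321, 345], [328, 343], [332, 335], [343, 334], [350, 340], [362, 340], [371, 148], [361, 138]] ((0.49950507283210754, 0.18399672210216522), (0.03878972679376602, 0.08498583734035492), 87.31183624267578)
```

```bash
python3 - <<'E'
from h import *
import pickle
m=pickle.load(open("w9.pkl","rb"));im=cv2.imread("pics/w9.png")
a=np.radians(-2.5);R=np.array([[np.cos(a),-np.sin(a)],[np.sin(a),np.cos(a)]])
for z in(.032,.0):print(z,[proj(m,[*(R@np.array(q)+[.517,.1836]),.1906-.023+z])[0].round(1).tolist() for q in((-.056,-.023),(-.056,.023))])
b=cv2.inRange(cv2.cvtColor(im,cv2.COLOR_BGR2HSV),(20,100,60),(35,255,255))
for r in range(132,170,3):
    c=np.nonzero(b[r,230:400])[0]+230;print(r,(c[0],c[-1],len(c)) if len(c) else None,im[r,315].tolist())
# cradle near wall corners at z .107 / expected for cradle at (.539,.0446)
print([proj(m,[*(R@np.array(q)+[.539,.0446]),.107])[0].round(1).tolist() for q in((-.064,-.03),(-.064,.03),(.064,.03),(.064,-.03))])
E
```

```text
0.032 [[260.1, 142.9], [374.2, 142.7]]
0.0 [[271.3, 136.2], [362.9, 136.1]]
132 None [146, 150, 147]
135 None [146, 148, 145]
138 (np.int64(271), np.int64(361), 91) [71, 139, 159]
141 (np.int64(271), np.int64(362), 92) [43, 85, 96]
144 (np.int64(268), np.int64(365), 98) [66, 133, 153]
147 (np.int64(263), np.int64(370), 108) [77, 147, 166]
150 (np.int64(261), np.int64(371), 111) [75, 147, 166]
153 (np.int64(261), np.int64(372), 112) [77, 148, 168]
156 (np.int64(261), np.int64(372), 112) [74, 147, 166]
159 (np.int64(261), np.int64(372), 112) [74, 147, 166]
162 (np.int64(261), np.int64(372), 108) [76, 149, 168]
165 (np.int64(261), np.int64(372), 93) [74, 147, 166]
168 (np.int64(261), np.int64(371), 85) [75, 148, 168]
[[88.3, 159.5], [166.7, 158.5], [188.2, 311.2], [119.8, 309.4]]
```

Held rack and cradle both match the prediction within 1–2 mm. Carrying it over.

```bash
python3 -m jog '[[[0.005,-0.03,0,0,0,0,255],[0.01,-0.06,0,0,0,0,255],[0.015,-0.09,0,0,0,0,255],[0.0205,-0.12,0,0,0,0,255],[0.0205,-0.135,0,0,0,0,255],[0.0205,-0.139,-0.015,0,0,0,255],[0.0205,-0.139,-0.03,0,0,0,255],[0.0205,-0.139,-0.04,0,0,0,255],[0.0205,-0.139,-0.04,0,0,0,255],[0.0205,-0.139,-0.04,0,0,0,255]]]';python3 s.py
```

```text
clock: 22.53
eef_pos: [0.5386, 0.0458, 0.1503]
tool_rot: [0.021, 1.0, -0.001, -0.002]
ft_force: [1.1, 0.3, -1.6]
grip_width: 0.0441
[0.5386 0.0458 0.1503] z-axis [-3.6e-03 -9.0e-04 -1.0e+00] jaw deg 87.55 clk 22.53
```

```bash
python3 -m jog '[[[0.0005,-0.001,-0.008,0,0,0,255],[0.0005,-0.001,-0.016,0,0,0,255],[0.0005,-0.001,-0.023,0,0,0,255],[0.0005,-0.001,-0.026,0,0,0,255],[0.0005,-0.001,-0.028,0,0,0,255],[0.0005,-0.001,-0.029,0,0,0,255],[0.0005,-0.001,-0.029,0,0,0,255]]]';python3 s.py
```

```text
clock: 23.12
eef_pos: [0.5399, 0.0439, 0.1225]
tool_rot: [0.022, 1.0, -0.0, -0.0]
ft_force: [-0.3, -0.1, -0.9]
grip_width: 0.0436
[0.5399 0.0439 0.1225] z-axis [-5.e-04 -1.e-03 -1.e+00] jaw deg 87.46 clk 23.12
```

```bash
python3 -m jog '[[[0,0.0005,-0.001,0,0,0,255],[0,0.0005,-0.002,0,0,0,255],[0,0.0005,-0.003,0,0,0,255],[0,0.0005,-0.004,0,0,0,255],[0,0.0005,-0.004,0,0,0,255]]]';python3 s.py
```

```text
clock: 23.53
eef_pos: [0.5401, 0.0444, 0.119]
tool_rot: [0.022, 1.0, -0.0, 0.0]
ft_force: [-0.6, -1.2, 1.4]
grip_width: 0.0437
[0.5401 0.0444 0.119 ] z-axis [ 2.e-04 -9.e-04 -1.e+00] jaw deg 87.46 clk 23.53
```

Touching the floor at the predicted height with a slight upward force. Open, lift and back off to check.

```bash
python3 -m jog '[[[0,0,0,0,0,0,150],[0,0,0,0,0,0,80],[0,0,0,0,0,0,0],[0,0,0,0,0,0,0],[0,0,0,0,0,0,0],[0,0,0.01,0,0,0,0],[0,0,0.03,0,0,0,0],[0,0,0.07,0,0,0,0],[0.01,0,0.11,0,0,0,0],[0.02,0,0.15,0,0,0,0]]]';python3 -m jog '[[[0.02,0,0.02,0,0,0,0],[0.04,0,0.02,0,0,0,0],[0.04,0,0.02,0,0,0,0],[0.04,0,0.02,0,0,0,0]]]';python3 s.py
python3 - <<'E'
from h import *
import pickle
m=bot.camera_model("wrist");im=bot.camera("wrist");cv2.imwrite("pics/w10.png",im)
hs=cv2.cvtColor(im,cv2.COLOR_BGR2HSV)
for n,lo,hi,z in(("cradle",(105,120,40),(125,255,255),.107),("rack",(20,100,60),(35,255,255),.128)):
    b=cv2.inRange(hs,lo,hi);b=cv2.morphologyEx(b,cv2.MORPH_CLOSE,np.ones((15,15)))
    c=max(cv2.findContours(b,0,1)[0],key=cv2.contourArea);print(n,cv2.boundingRect(c),cv2.minAreaRect(onplane(m,c[:,0],z).astype(np.float32)))
# bystanders & side-view check
s=bot.camera("side");cv2.imwrite("pics/side10.png",s);s0=cv2.imread("pics/side0.png")
d=cv2.absdiff(s,s0).max(2)>30;d=cv2.morphologyEx(d.astype(np.uint8),cv2.MORPH_OPEN,np.ones((3,3)))
for c in cv2.findContours(d,0,2)[0]: print("changed",cv2.boundingRect(c))
ms=bot.camera_model("side")
hs=cv2.cvtColor(s,cv2.COLOR_BGR2HSV)[150:260,270:380]
for n,lo,hi in(("cradle",(105,120,40),(125,255,255)),("rack",(20,100,60),(35,255,255))):
    x,y,w,h=cv2.boundingRect(cv2.inRange(hs,lo,hi));print("side",n,x+270,y+150,w,h)
a=np.radians(-2.5);R=np.array([[np.cos(a),-np.sin(a)],[np.sin(a),np.cos(a)]])
for n,w,l,zs in(("cradle",.03,.064,(.066,.107)),("rack",.023,.056,(.096,.128))):
    q=proj(ms,[[*(R@np.array((sx*l,sy*w))+[.539,.0446]),z] for sx in(1,-1) for sy in(1,-1) for z in zs]);print("predicted",n,q.min(0).round(1),q.max(0).round(1))
E
```

```text
clock: 24.37
eef_pos: [0.5593, 0.0444, 0.271]
tool_rot: [0.022, 1.0, -0.0, -0.0]
ft_force: [2.4, -0.5, -0.5]
grip_width: 0.0852
clock: 24.7
eef_pos: [0.6004, 0.0444, 0.2887]
tool_rot: [0.022, 1.0, -0.0, -0.0]
ft_force: [-1.2, -0.2, 0.1]
grip_width: 0.0855
[0.6004 0.0444 0.2887] z-axis [-3.e-04 -9.e-04 -1.e+00] jaw deg 87.45 clk 24.7
cradle (283, 51, 63, 42) ((0.4956246614456177, 0.04623823240399361), (0.05943603441119194, 0.03736268728971481), 87.39105987548828)
rack (288, 55, 52, 123) ((0.5389738082885742, 0.04373619705438614), (0.04562883451581001, 0.11044541746377945), 87.37950134277344)
changed (298, 252, 38, 21)
changed (482, 196, 6, 5)
changed (472, 190, 3, 3)
changed (488, 179, 33, 28)
changed (301, 179, 53, 47)
changed (518, 161, 5, 7)
changed (354, 161, 3, 3)
changed (449, 159, 14, 35)
changed (338, 159, 34, 16)
changed (488, 157, 20, 6)
changed (487, 145, 28, 13)
changed (477, 105, 19, 72)
changed (459, 102, 3, 3)
changed (458, 90, 3, 4)
changed (448, 88, 17, 72)
changed (478, 87, 9, 17)
changed (288, 85, 25, 70)
changed (456, 81, 3, 3)
changed (291, 71, 15, 3)
changed (458, 67, 3, 3)
changed (466, 61, 10, 84)
changed (426, 58, 23, 56)
changed (467, 53, 3, 3)
changed (312, 50, 3, 13)
changed (291, 49, 13, 4)
changed (450, 42, 16, 14)
changed (358, 32, 3, 3)
changed (496, 18, 6, 3)
changed (490, 18, 3, 3)
changed (513, 17, 3, 3)
changed (282, 12, 25, 25)
changed (295, 3, 9, 5)
changed (309, 0, 157, 51)
side cradle 303 159 69 58
side rack 305 189 35 18
predicted cradle [300.7 193.2] [342.6 217.4]
predicted rack [303.4 189.1] [339.9 208.3]
```

The rack is at (0.539, 0.0437), yaw -2.6°, which is within about 1 mm of the cradle centre. The side view's lowest cradle row (217 against 217.4 predicted) is flush, and nothing changed around the bystanders. Handing in.

```bash
python3 -c "
from workcell import bot
print(bot.job_done())"
```

```text
the job is handed in; nothing more can be done
None
```

The cooling station is built and handed in at about 25 s: cold block on the dock, cradle on the block, and the rack between the cradle's end walls. The hand-in reports no verdict, so the result rests on my own checks.

- **Cold block:** I took the larger of the two grey blocks, whose studs measured 80 mm apart. It stopped hard at the predicted height (0.0484 m against 0.0485 m at 45 N).
- **Cradle:** it stopped hard at 0.0851 m against a predicted 0.0852 m at 40 N. In the side view its lowest edge was within half a pixel of the flush position.
- **Rack:** it sits about 1 mm from the cradle centre and in line within about 0.2°. Its size at deck height fits it standing on the floor.
- **Bystanders:** the side view showed no change at the jar, dish or marker, and the gripper was clear of everything.

- **Joint limit:** joint 6 reached its limit on the first approach to the dock, which tilted the held block by 1.5°. I turned the gripper half round, corrected the tilt and then pressed the block on.
- **Rack lean in the grip:** before placing, the held rack looked about 2° pitched, within pixel noise. I did not measure its tilt again once it was on the floor.
- **Last checks:** the 12-picture limit was used up, so the rack grasp and placing were checked by numbers only.

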